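# Clamp the extraction cell and push out its filter plug

## Task

Clamp the steel extraction cell in its stand: swing the hinged strap right over it and tip the swing bolt up into the strap's slot. Then take the ejector rod that fits the bore, the thicker of the two on the rack, and push the filter plug out of the far end of the cell so that it drops into the tray, pressing gently so that the rod never rams the cell. Leave the clamp fastened and the rod pushed fully home with its head against the cell, and do not disturb anything else.

Things in the scene. Friction and masses are not known exactly. Their poses are not given: they have to be found in the camera images.
- stand: Clamp stand that holds the cell. Origin on the bench under the middle of the cell; x runs along the bore towards the exit end, y across, z up. Foot 110 (x) x 130 (y) x 12 mm; the saddle, 96 mm long, lies between the cell's collars. Strap hinge pin: along x at y = +34, z = 89 mm. Swing bolt pivot pin: along x at y = -48, z = 52 mm.
- cell_mouth (a point): Centre of the opening where the rod goes in, on the bore axis in the flat end face, 85 mm above the bench; x points along the bore to the exit end 130 mm on, z up. The cell is a level steel tube, bore 28 mm right through, outside 38 mm, with a collar 46 mm across and 16 mm long at each end.
- cell: The extraction cell, 0.6 kg, loose in the saddle until the strap is shut (origin on the bore axis at half its length, x along the bore to the exit end).
- strap (a joint): Hinged upper half of the clamp, a 36 mm wide aluminium arch. 0 = shut over the cell, grows as it opens (rad); starts at 1.65 to 2.1, leaning back beyond upright on the stand's +y side. The hinge is stiff (about 0.1 N m) and stays where it is left, so push it all the way down; its stop is at 0.
- strap_tab (a point): Middle of the strap's free end, an 8 mm thick tab 36 mm wide that ends 2 mm beyond this point; in it a slot 11 mm wide and 20 mm deep, open at the end. Shut, this point is at y = -57, z = 94 mm in the stand's frame and the tab is level; it swings about the hinge pin at a radius of 91 mm, over the top.
- bolt (a joint): Swing bolt. 0 = upright in the strap's slot (stop at -0.05), grows as it leans outwards to the stand's -y side (rad); starts at 0.75 to 1.1. Stiff pivot (about 0.04 N m): it stays where it is left. The strap must be shut first, as its tab lies under the bolt's knob.
- bolt_knob (a point): Centre of the swing bolt's knurled steel knob, 20 mm across and 16 mm long, 59.5 mm from the pivot pin on an 8 mm shank. Upright, the knob stands 5 mm over the tab, its top 119.5 mm above the bench (the arch itself is 112 mm high).
- rod_mid (a point): The thicker of two similar ejector rods lying level on the rack: point on its axis at half its length; x points to the tip. Aluminium, shaft 26.5 mm thick and 136 mm long, then a grey disc head 36 mm across and only 12 mm long to push on; overall 148 mm, 0.17 to 0.29 kg, balanced about 5 mm behind this point. The head's front face is 62 mm behind this point.
- rod_tip (a point): Centre of the thicker rod's tip face, 74 mm ahead of rod_mid, a flat end with a square edge, 0.75 mm slack all round in the bore; x along the rod, outwards.
- rod_head (a point): Centre of the thicker rod's disc head, 68 mm behind rod_mid; the flat end of the rod is 6 mm farther back.
- rod: The thicker rod (origin at rod_mid, x to its tip).
- rack: Grey rod rack, 120 (x) x 150 (y) mm, base 8 mm thick; origin on the bench at its centre. Its two rods lie along x, tips to +x, at y = +45 and -45 mm (either may hold the thicker one, axis 41 mm above the bench), each in two V rests 8 mm wide and 43 mm high at x = -54 and +40 mm. Between the rests, fingers may reach down to the base.
- plug_center (a point): Centre of the filter plug seated in the bore: plain steel, 0.1 kg, 26 mm diameter, 22 mm long, with two O-rings that grip the bore all the way (about 7 to 15 N to move it slowly). Its centre starts 64 to 94 mm from the mouth face.
- plug: The same plug (origin at its centre, x along its axis).
- tray_in (a point): Centre of the inner floor (4 mm up) of the white catch tray under the cell's exit end: inside 122 x 112 mm, rim 30 mm above the bench; x along the bore.
- thin_rod: Thinner rod on the rack, 16 mm thick, same head and length: not for this cell; leave it.
- cap_a: Steel end cap of the cell, 48 mm across, 28 mm high, on the bench by the stand: leave it.
- cap_b: The other end cap, the same: leave it.
- bottle: Amber solvent bottle, 80 mm across, 190 mm high: leave it.
- beaker: Small glass beaker, 68 mm wide, 85 mm high: leave it.
- wrench: Open-end wrench lying on the bench: leave it.
- jar: White plastic jar, 60 mm across, 70 mm high: leave it.
Things that resemble listed ones, but are neither listed nor needed, are in the scene too. What is shaped like the rod but brown or orange is not meant.

How it is judged (in metres and radians):
On the way, in this order (a step that is already met when the one before it is completed fails the run):
1. the strap is swung over the cell and lies shut (value of joint strap below 0.08 rad and value of joint bolt above 0.15 rad), for 0.1 s.
2. the swing bolt stands in the strap's slot (value of joint strap below 0.08 rad and value of joint bolt below 0.1 rad), for 0.2 s.
3. the thicker rod's tip has entered the bore while the plug is still in the cell and the clamp fastened (all of step 2 and y of rod_tip in the frame of cell_mouth between -0.006 and 0.006 m and z of rod_tip in the frame of cell_mouth between -0.006 and 0.006 m and x of rod_tip in the frame of cell_mouth above 0.02 m and x of plug_center in the frame of cell_mouth below 0.125 m), for 0.1 s.
4. the rod has driven the plug out of the cell's far end, the clamp fastened (all of step 2 and y of rod_tip in the frame of cell_mouth between -0.006 and 0.006 m and z of rod_tip in the frame of cell_mouth between -0.006 and 0.006 m and x of rod_tip in the frame of cell_mouth above 0.1 m and x of plug_center in the frame of cell_mouth above 0.133 m), for 0.02 s.
At the end, for the whole second after the job is handed in: Strap shut (below 0.08 rad), bolt upright in its slot (below 0.10 rad); cell still in the stand (within 10 mm); the thicker rod in the bore, its head within 3 mm of the cell; the plug at rest in the tray; all released and still (all of step 2 and y of rod_tip in the frame of cell_mouth between -0.006 and 0.006 m and z of rod_tip in the frame of cell_mouth between -0.006 and 0.006 m and x of rod_tip in the frame of cell_mouth above 0.133 m and x of plug_center in the frame of tray_in between -0.061 and 0.061 m and y of plug_center in the frame of tray_in between -0.056 and 0.056 m and z of plug_center in the frame of tray_in below 0.025 m and distance of cell_mouth from where it was at the start of the episode below 0.01 m and linear speed of plug below 0.02 m/s and linear speed of rod below 0.01 m/s); the robot touches nothing.
It fails at once if the rod rams the cell (more than 40 N between them) (contact force between rod and cell above 40 N).
It fails at once if a bystander (caps, bottle, beaker, wrench, jar, thinner rod) is moved more than 30 mm (distance of any of cap_a, cap_b, bottle, beaker, wrench, jar, thin_rod from where it was at the start of the episode above 0.03 m).
It also fails if it takes over 59 s, if anything falls off the work surface, if the arm or the gripper's body presses on something with over 40 N, if the wrist force passes 120 N, or if a joint passes its speed limit or range.

## Robot

A 6-joint arm with a two-finger parallel gripper is mounted at the origin on the work surface. World frame = base frame: x ahead of the robot, y to its left, z up, the work surface at z = 0. Lengths are in mm, angles in rad, forces in N, time in s.
With the tool pointing down it reaches from about 275 to 1000 mm from the base axis. Payload 8.4 kg.
Tool frame: the origin (TCP) lies midway between the tips of the shut fingers; the grasp point (between the pads) lies 19 mm behind it; z points along the fingers, y is the line along which they close (so a half turn about z gives the same grasp; the last joint's range is limited). The gripper opens to 85 mm and grips with 20 to 120 N. Pads are 22 mm wide; open, the fingers measure 114 mm over their backs; the gripper's body (76 mm by 85 mm) begins 54 mm behind the grasp point. The pads swing forward as they close: fully open they stand 13 mm farther back than shut.
Start: joints at [-1.34, 0.353, 1.633, -0, 1.155, -0.002], TCP at [144.188, -608.143, 231.281] pointing down, gripper open.
Joint ranges: [-2.63, 2.63], [-0.92, 2.1], [0.06, 2.66], [-1.3, 4.44], [0, 2.69], [-3.02, 3.02]. Speed limits (rad/s): [2.22, 2.22, 2.79, 3.14, 3.14, 3.14].

## Interface

Orientations are given as a rotation vector (axis times angle).
In Python, from bench import env, vision gives the robot as it stands.
- The arm moves only by the tool jog_arm, never from a script. Its argument "plan" is a list of rows, each a list of 4 numbers: the shift along the tool's x, y, z in cm, then the turn about the tool's z in degrees. A call has 1 to 12 rows; each row shifts and turns the commanded pose from where the row before left it, along the tool's axes as they then stand; what a row does not reach is not made up. A row lasts 1/12 s, in which the tool goes at most 41.7 mm and 7.16 degrees, less where a joint would pass 70% of its speed; a pose out of reach is approached as far as the arm can. A call with a gripper value outside its range is refused whole. "jaw" is the gripper command: -1 is fully open, 1 is shut, values between are in proportion, set as the call begins (left out, the last holds). The fingers move at their own pace and stop on an object; "grip_force" is the grip in N (left out, the last holds). Time passes only in rows, so rows that do not move let the fingers close. It gives the time, the measured TCP pose, the force, the opening and the grip force at its end, in the units of the state.
- env.state(): the state, without advancing time (a new reading comes with each control period).
- vision.grab_frame(name): name is "side" or "top" or "wrist"; returns the picture (480x640x3 uint8, red, green, blue); there is no depth.
- vision.camera_model(name): a dict with "fov_y" (degrees; the focal length in pixels is half the picture's height over the tangent of half this angle, whatever the lens; pixels are square), "cx", "cy" (the principal point, pixels), "T" (4x4, takes a point from camera to world coordinates); the wrist camera has in their place "hand_eye" (4x4, takes a point from camera to tool coordinates, whose origin is the TCP and whose axes are the flange's). Camera axes: x right, y down, z forward; pixel columns grow to the right and rows downward; lengths in mm; the calibration is good to about 2 mm. A picture is of the moment at which its call begins: read the wrist's pose just before it. camera_model takes no time and is no camera call.
- env.hand_in(): hands the job in; it is judged then, once.
The state is a dict: "t": time; "q": joint angles; "qvel": joint speeds; "joint_torque": joint torques, N m; "tool_pos": TCP position; "orientation": TCP orientation; "ft_force": force on the tool from outside, world axes, zero at the start; "ft_torque": the same for the moment, N m; "opening": finger opening in mm; "finger_force": force on a finger pad.
Only numpy, scipy, OpenCV 4.12 (cv2) and the standard library are available. Lean on these libraries where they do the work, as an engineer would, in place of code of your own. Each camera call takes 0.05 s, during which the arm holds its last target. There are 200 camera calls.

## Working session

There is one attempt and no reset: what is moved stays moved. The work goes in short steps, Python scripts to look and compute and a tool call to move; the robot and the scene stay as the last step left them, time stands still between calls to the robot, and variables do not carry over. Pictures are saved under pics/ and viewed, at most 10 in all, crops included, and the job is handed in when it is done.

Besides the shell and the picture viewer there is one more tool, called as name(argument=value, ...) on one line, values as JSON. jog_arm: Moves the arm, as the interface text tells. Its arguments: {"type":"object","properties":{"plan":{"type":"array"},"jaw":{"type":"number"},"grip_force":{"type":"number"}},"required":["plan"]}

```bash
mkdir -p pics; ls; python3 - <<'E'
from bench import env, vision
import cv2, numpy as np
s=env.state();print(s)
for n in ("top","side"):
    im=vision.grab_frame(n); cv2.imwrite(f"pics/{n}0.png",im[:,:,::-1])
    m=vision.camera_model(n);print(n,m)
print(vision.camera_model("wrist"))
E
```

```text
pics
{'t': 0.0, 'q': array([-1.34042136e+00,  3.53646264e-01,  1.63411309e+00, -6.47900052e-06,
        1.15516959e+00, -2.41451616e-03]), 'qvel': array([ 0.00082228,  0.00081347,  0.00051004, -0.00064996, -0.00103781,
        0.00031003]), 'joint_torque': array([-1.24847738e-04, -6.05254769e+01, -3.42062867e+01,  1.64947724e-04,
        9.28461406e-03, -3.06875677e-06]), 'tool_pos': array([ 144.06864761, -607.70309585,  230.57184697]), 'orientation': array([-3.11901748e+00, -3.64689757e-01,  2.47874264e-04]), 'ft_force': array([-0.50344962, -1.32652476,  0.20421439]), 'ft_torque': array([-0.03175796, -0.03252284, -0.05230886]), 'finger_force': 0.0, 'opening': 85.61264131042412}
top {'fov_y': 56.3220848564358, 'cx': 323.82661620375177, 'cy': 248.2510064382011, 'T': array([[ 1.00660341e-02, -9.90744396e-01,  1.35366971e-01,
         3.95532300e+02],
       [-9.99949028e-01, -1.00796581e-02,  5.84753254e-04,
        -5.81464761e+01],
       [ 7.85111774e-04, -1.35365957e-01, -9.90795358e-01,
         1.11503706e+03],
       [ 0.00000000e+00,  0.00000000e+00,  0.00000000e+00,
         1
[... 184 characters left out ...]
73e+02],
       [-3.11071767e-01,  7.10349483e-01, -6.31377833e-01,
         7.66949507e+02],
       [ 1.49005446e-02, -6.60611052e-01, -7.50580450e-01,
         1.04657686e+03],
       [ 0.00000000e+00,  0.00000000e+00,  0.00000000e+00,
         1.00000000e+00]])}
{'fov_y': 58.57248024422307, 'cx': 323.73802385759683, 'cy': 238.24012011104847, 'hand_eye': array([[-4.70520229e-04, -9.55109024e-01, -2.96254165e-01,
         7.51843311e+01],
       [ 9.99999872e-01, -3.94906838e-04, -3.15070960e-04,
        -7.77353095e-01],
       [ 1.83934321e-04, -2.96254276e-01,  9.55109088e-01,
        -1.42248460e+02],
       [ 0.00000000e+00,  0.00000000e+00,  0.00000000e+00,
         1.00000000e+00]])}
```

View pics/top0.png

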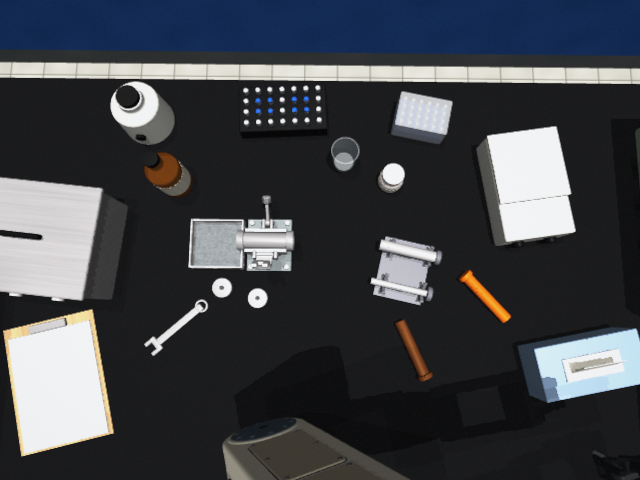

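View pics/side0.png

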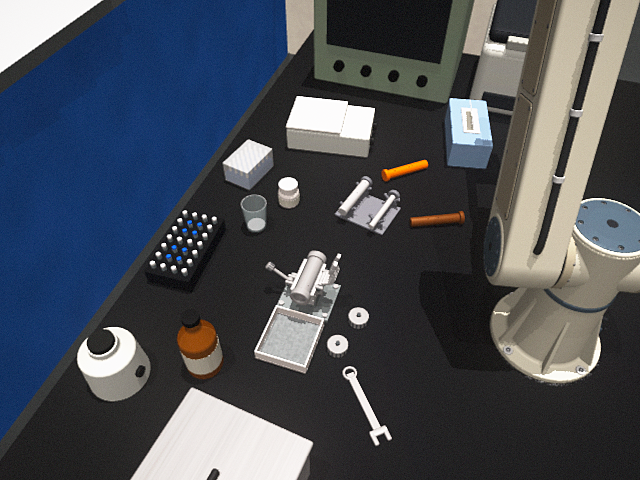

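```bash
cat > h.py <<'E'
import numpy as np, cv2
from scipy.spatial.transform import Rotation as R
from bench import env, vision
def cam(n, s=None):
    m=vision.camera_model(n); f=240/np.tan(np.radians(m["fov_y"]/2))
    if n=="wrist":
        s=s or env.state(); T=np.eye(4);T[:3,:3]=R.from_rotvec(s["orientation"]).as_matrix();T[:3,3]=s["tool_pos"]
        T=T@m["hand_eye"]
    else: T=m["T"]
    return f,m["cx"],m["cy"],T
def ray(c,u,v):
    f,cx,cy,T=c; d=T[:3,:3]@np.array([(u-cx)/f,(v-cy)/f,1]); return T[:3,3],d/np.linalg.norm(d)
def onz(c,u,v,z):
    o,d=ray(c,u,v); return o+d*(z-o[2])/d[2]
def proj(c,p):
    f,cx,cy,T=c; q=T[:3,:3].T@(np.asarray(p)-T[:3,3]); return np.array([f*q[0]/q[2]+cx,f*q[1]/q[2]+cy])
def tri(*cu):
    A=np.zeros((3,3));b=np.zeros(3)
    for c,u,v in cu:
        o,d=ray(c,u,v);P=np.eye(3)-np.outer(d,d);A+=P;b+=P@o
    p=np.linalg.solve(A,b); return p,[np.linalg.norm(proj(c,p)-[u,v]) for c,u,v in cu]
E
python3 - <<'E'
import cv2,numpy as np
t=cv2.imread("pics/top0.png");s=cv2.imread("pics/side0.png")
def cr(i,x,y,w,h):return cv2.resize(i[y:y+h,x:x+w],(400,300),interpolation=cv2.INTER_CUBIC)
o=np.vstack([np.hstack([cr(t,180,180,120,90),cr(t,360,225,100,75)+0]),np.hstack([cr(s,240,235,120,90),cr(s,325,160,120,90)])])
cv2.imwrite("pics/c1.png",o)
E
```

```text
(no output)
```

View pics/c1.png

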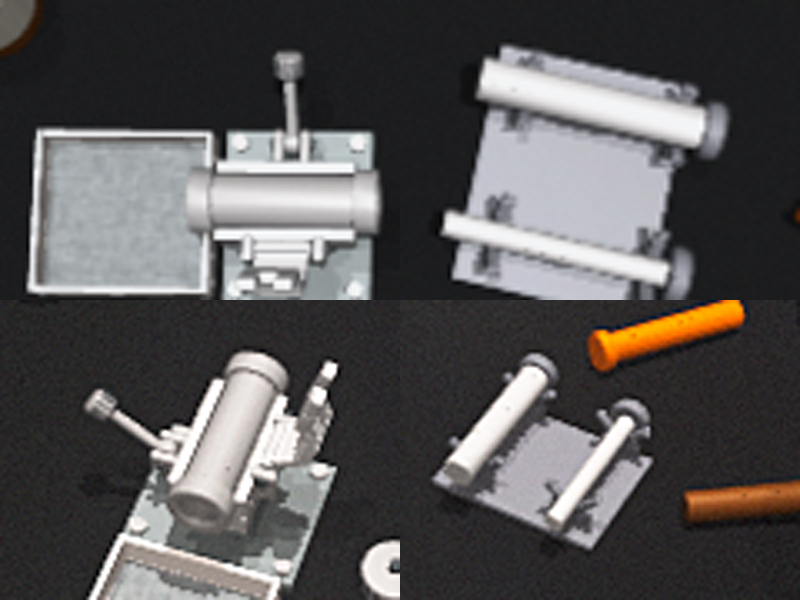

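```bash
python3 - <<'E'
from h import *
np.set_printoptions(precision=1,suppress=True)
t=cam("top");s=cam("side")
P=lambda x,y:(180+x/3.3333,180+y/3.3333)
m=onz(t,*P(381,203),85);e=onz(t,*P(187,199),85)
print("mouth",m,"exit",e,np.linalg.norm(m-e),np.degrees(np.arctan2(*(e-m)[[1,0]])))
# foot corners z=12
for q in [(228,131),(374,133),(374,299)]: print("foot",onz(t,*P(*q),12))
print("knob",tri((t,*P(289,65)),(s,240+100/3.3333,235+104/3.3333)))
Q=lambda x,y:(360+x/4,225+y/4)
tip=onz(t,*Q(482-400,77),41);hd=onz(t,*Q(717-400,132),41)
print("rod tip",tip,"head end",hd,np.linalg.norm(tip-hd),np.degrees(np.arctan2(*(tip-hd)[[1,0]])))
S=lambda x,y:(325+(x-400)/3.3333,160+(y-300)/3.3333)
print("tip tri",tri((t,*Q(482-400,77)),(s,*S(462,468))))
print("head tri",tri((t,*Q(717-400,132)),(s,*S(542,365))))
# strap tab
print("tab",tri((t,*P(265,283)),(s,240+326/3.3333,235+72/3.3333)))
E
```

```text
mouth [552.8  11.2  85. ] exit [554.2 146.6  85. ] 135.33672815019492 89.38897252532816
foot [617.5 132.2  12. ]
foot [617.1  22.4  12. ]
foot [492.  20.  12.]
knob (array([651.5,  78.2,  84.6]), [np.float64(0.30598274400172654), np.float64(0.3021898604786585)])
rod tip [ 553.4 -194.6   41. ] head end [ 521.4 -336.    41. ] 145.01963018273628 77.22586957330388
tip tri (array([ 551.7, -194.1,   46. ]), [np.float64(0.41028093174988456), np.float64(0.3625152943298106)])
head tri (array([ 520.8, -334.1,   48.4]), [np.float64(0.11282490297076933), np.float64(0.09369607593716726)])
tab (array([486.8,  76.4, 182.8]), [np.float64(0.1653034258343791), np.float64(0.15887420526507734)])
```

Four rod-like things: thick white (top 410,250), thin white (402,289), orange (485,296), brown (413,350). The thick white one is meant (about 26 mm thick, 145 mm long, axis height OK; confirmed in the crop), tip to image left. Cell, knob and strap measurements agree with the given sizes. First I turn the tool so that its x runs along world +y.

jog_arm(plan=[[0,0,0,-7],[0,0,0,-7],[0,0,0,-7],[0,0,0,-7],[0,0,0,-7],[0,0,0,-7],[0,0,0,-7],[0,0,0,-7],[0,0,0,-7],[0,0,0,-7],[0,0,0,-6.3],[0,0,0,0]], jaw=1)

```text
t: 1.1
tool_pos: [144.1, -607.9, 230.9]
orientation: [-2.222, -2.219, -0.001]
ft_force: [0.9, 0.3, -0.0]
opening: 0.2
finger_force: 0.0
```

jog_arm(plan=[[3.8,1.5,0,0],[3.8,1.5,0,0],[3.8,1.5,0,0],[3.8,1.5,0,0],[3.8,1.5,0,0],[3.8,1.5,0,0],[3.8,1.5,0,0],[3.8,1.5,0,0],[3.8,1.5,0,0],[3.8,1.5,0,0],[3.8,1.5,0,0],[3.8,1.5,0,0]])

```text
t: 2.1
tool_pos: [327.1, -151.4, 231.5]
orientation: [2.233, 2.209, 0.0]
ft_force: [0.6, -0.4, 0.4]
opening: -0.2
finger_force: 0.0
```

jog_arm(plan=[[2.5,1.5,0,0],[2.5,1.5,0,0],[2.5,1.5,0,0],[2.5,1.5,0,0],[2.5,1.0,0,0],[2.5,0,0,0],[0,0,0,0],[0,0,0,0]])

```text
t: 2.77
tool_pos: [397.8, -2.8, 231.1]
orientation: [-2.229, -2.214, 0.001]
ft_force: [0.9, -0.2, 0.7]
opening: 0.0
finger_force: 0.0
```

```bash
python3 - <<'E'
from h import *
s=env.state(); im=vision.grab_frame("wrist"); cv2.imwrite("pics/w1.png",im[:,:,::-1])
np.save("w1.npy",np.r_[s["tool_pos"],s["orientation"]])
E
```

```text
(no output)
```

View pics/w1.png

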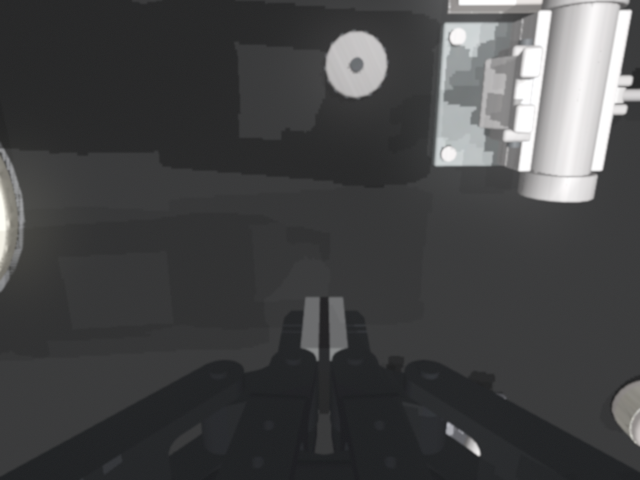

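The wrist view shows the cell (560,100) with its mouth face at row ~195, strap left of it (520,90), bolt pivot at (625,95). Going behind the strap.

jog_arm(plan=[[2.1,1,0,0],[2.1,1,0,0],[2.1,1,0,0],[2.0,1,0,0],[0,0,2.7,0],[0,0,2.7,0],[0,0,2.7,0],[0,0,0,0]])

```text
t: 3.48
tool_pos: [435.5, 77.4, 146.4]
orientation: [-2.229, -2.209, 0.009]
ft_force: [-1.0, -0.0, -0.8]
opening: 0.2
finger_force: 0.0
```

jog_arm(plan=[[0,1.2,0,0],[0,1.2,0,0],[0,1.2,0,0],[0,1.2,0,0],[0,1.2,0,0],[0,1.2,0,0],[0,1.2,0,0],[0,1.2,0,0],[0,1.2,0,0],[0,1.2,0,0],[0,1.2,0,0]])

```text
t: 4.4
tool_pos: [571.7, 78.2, 150.1]
orientation: [-2.228, -2.214, 0.0]
ft_force: [-0.7, -0.1, 0.4]
opening: 0.0
finger_force: 0.4
```

jog_arm(plan=[[0,1.0,-1.0,0],[0,1.5,-0.5,0],[0,1.0,0,0],[0,0,1.5,0],[0,0,1.5,0],[0,0,1.5,0],[0,0,0,0],[0,0,0,0]])

```text
t: 5.07
tool_pos: [605.6, 77.9, 119.5]
orientation: [-2.228, -2.214, 0.002]
ft_force: [-0.7, 0.5, -0.1]
opening: 0.1
finger_force: 0.0
```

```bash
python3 - <<'E'
from h import *
im=vision.grab_frame("side")[:,:,::-1]; w=vision.grab_frame("wrist")[:,:,::-1]
cv2.imwrite("pics/c2.png",np.hstack([cv2.resize(im[215:325,240:360],(436,400),interpolation=cv2.INTER_CUBIC),cv2.resize(w[100:480,150:496],(364,400))]))
E
```

```text
(no output)
```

View pics/c2.png

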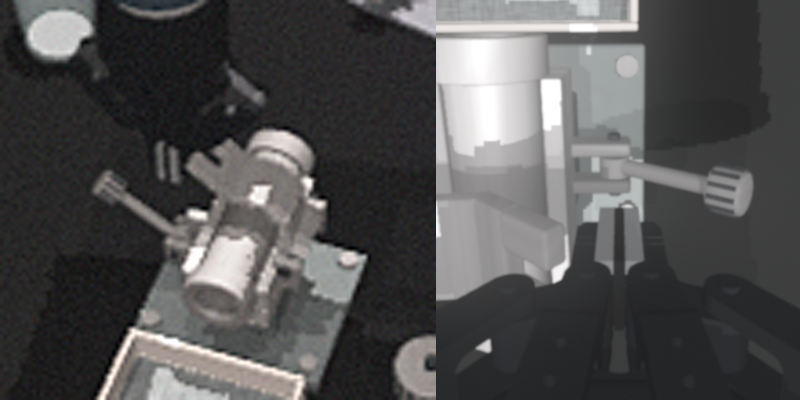

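The strap hangs partly open, tab end (560,235 in right panel) with the fingertips just beyond it; raising, going back over the tab and pressing down.

jog_arm(plan=[[0,0,-2.0,0],[0,0,-2.0,0],[0,0,-2.0,0],[0,-1.3,0,0],[0,-1.3,0,0],[0,0,0,0],[0,0,1.2,0],[0,0,1.2,0],[0,0,1.2,0],[0,0,1.2,0],[0,0,0,0]])

```text
t: 6.08
tool_pos: [577.7, 77.8, 128.6]
orientation: [-2.226, -2.212, 0.007]
ft_force: [-0.1, -0.0, -0.9]
opening: -0.1
finger_force: 0.0
```

jog_arm(plan=[[0,0,-0.6,0],[0,1.0,0,0],[0,1.2,0,0],[0,0,0.8,0],[0,0,0.8,0],[0,0,0.8,0],[0,0,0.8,0],[0,0,0,0]])

```text
t: 6.75
tool_pos: [599.6, 77.8, 104.0]
orientation: [-2.227, -2.213, 0.005]
ft_force: [-0.6, 0.1, 0.2]
opening: -0.3
finger_force: 0.0
```

jog_arm(plan=[[0,0,0.3,0],[0,0,0.2,0],[0,0,0.1,0],[0,0,0,0]])

```text
t: 7.08
tool_pos: [601.4, 78.0, 100.2]
orientation: [-2.228, -2.214, 0.0]
ft_force: [0.7, 0.7, 0.7]
opening: 0.0
finger_force: 0.0
```

```bash
python3 - <<'E'
from h import *
im=vision.grab_frame("side")[:,:,::-1]; w=vision.grab_frame("wrist")[:,:,::-1]
cv2.imwrite("pics/c3.png",np.hstack([cv2.resize(im[215:325,240:360],(436,400),interpolation=cv2.INTER_CUBIC),cv2.resize(w[100:480,150:496],(364,400))]))
E
```

```text
(no output)
```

View pics/c3.png

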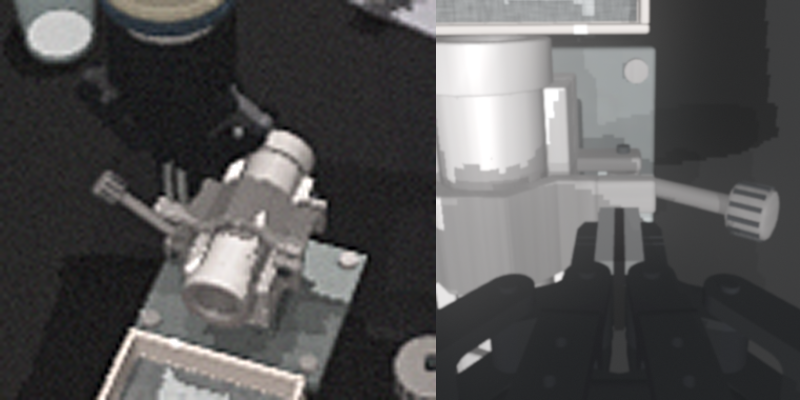

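Strap is now practically flat under the fingertips; a little more until it presses.

jog_arm(plan=[[0,0,0.1,0],[0,0,0.1,0],[0,0,0.1,0],[0,0,0,0]])

```text
t: 7.52
tool_pos: [601.9, 78.0, 97.9]
orientation: [2.228, 2.214, 0.001]
ft_force: [-0.9, 0.6, 5.4]
opening: 0.1
finger_force: 2.7
```

jog_arm(plan=[[0,0,0.1,0],[0,0,0,0],[0,0,-2.5,0],[0,0,-2.5,0],[0,2.5,0,0],[0,2.5,0,0],[0,2.5,0,0],[0,2.0,1.0,0],[0,0,2.6,0],[0,0,2.6,0],[0,0,0,0]])

```text
t: 8.43
tool_pos: [693.2, 77.0, 78.8]
orientation: [-2.225, -2.211, 0.01]
ft_force: [-2.3, -1.0, -0.9]
opening: 0.1
finger_force: 0.0
```

jog_arm(plan=[[0,-1.0,0,0],[0,-1.0,-0.2,0],[0,-0.8,-0.3,0],[0,-0.8,-0.4,0],[0,-0.8,-0.5,0],[0,-0.8,-0.5,0],[0,-0.6,-0.3,0],[0,-0.5,-0.2,0],[0,0,0,0]])

```text
t: 9.18
tool_pos: [636.7, 77.8, 113.5]
orientation: [2.223, 2.21, 0.012]
ft_force: [4.2, -2.3, 10.7]
opening: -0.1
finger_force: 6.2
```

```bash
python3 - <<'E'
from h import *
im=vision.grab_frame("side")[:,:,::-1]; w=vision.grab_frame("wrist")[:,:,::-1]
cv2.imwrite("pics/c4.png",np.hstack([cv2.resize(im[215:325,240:360],(436,400),interpolation=cv2.INTER_CUBIC),cv2.resize(w[100:480,150:496],(364,400))]))
E
```

```text
(no output)
```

View pics/c4.png

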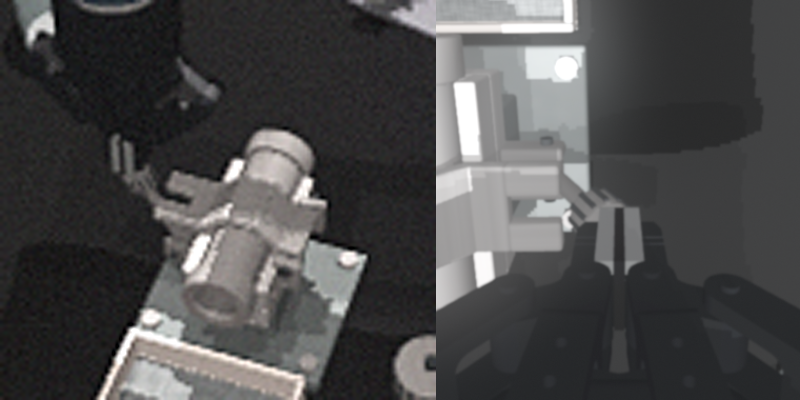

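The fingertips have ridden onto the knob's end (bolt leaning about half). Backing off and pushing again from outside at knob height.

jog_arm(plan=[[0,0.5,-1.2,0],[0,1.7,0,0],[0,1.7,0,0],[0,0,1.0,0],[0,0,1.0,0],[0,0,0.4,0],[0,0,0,0]])

```text
t: 9.87
tool_pos: [670.1, 77.4, 94.5]
orientation: [-2.227, -2.213, 0.005]
ft_force: [-0.7, 0.3, -0.7]
opening: 0.0
finger_force: 0.0
```

```bash
python3 - <<'E'
from h import *
im=vision.grab_frame("side")[:,:,::-1]; w=vision.grab_frame("wrist")[:,:,::-1];print(env.state()["tool_pos"])
cv2.imwrite("pics/c5.png",np.hstack([cv2.resize(im[215:325,240:360],(436,400),interpolation=cv2.INTER_CUBIC),cv2.resize(w[100:480,150:496],(364,400))]))
E
```

```text
[671.35163656  77.54332449  95.8131546 ]
```

View pics/c5.png

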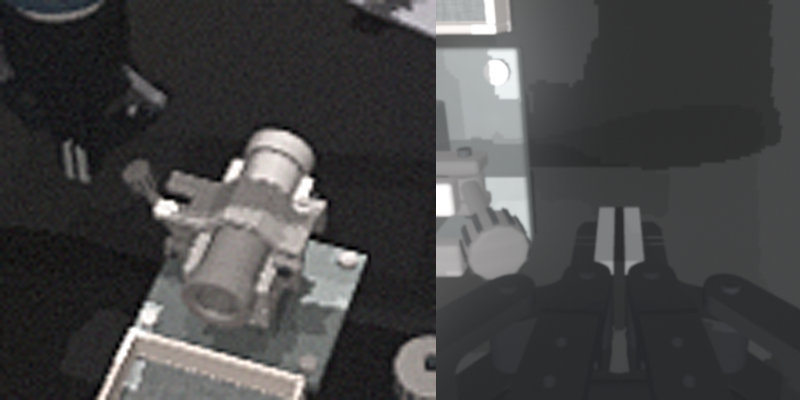

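Knob clearly free, leaning about 0.5 rad (knob end at (498,250)); the finger is outside it. Pushing.

jog_arm(plan=[[0,-1.0,-0.1,0],[0,-0.8,-0.2,0],[0,-0.7,-0.2,0],[0,-0.7,-0.2,0],[0,-0.6,-0.2,0],[0,-0.5,-0.1,0],[0,0,0,0],[0,0,0,0]])

```text
t: 10.63
tool_pos: [628.7, 77.8, 106.3]
orientation: [-2.228, -2.214, 0.001]
ft_force: [1.6, 0.1, -0.4]
opening: -0.1
finger_force: 0.0
```

jog_arm(plan=[[0,-0.2,0,0],[0,-0.2,0,0],[0,0,0,0]])

```text
t: 10.88
tool_pos: [625.0, 77.8, 105.9]
orientation: [-2.228, -2.214, 0.001]
ft_force: [-0.2, 0.4, 0.6]
opening: 0.3
finger_force: 0.0
```

jog_arm(plan=[[0,-0.2,0,0],[0,-0.2,0,0],[0,0,0,0]])

```text
t: 11.13
tool_pos: [623.1, 77.9, 106.4]
orientation: [2.227, 2.213, 0.004]
ft_force: [6.9, -0.5, -3.2]
opening: -0.2
finger_force: 3.2
```

jog_arm(plan=[[0,-0.2,0,0],[0,-0.1,0,0],[0,0,0,0]])

```text
t: 11.38
tool_pos: [622.4, 77.9, 106.8]
orientation: [2.224, 2.211, 0.01]
ft_force: [14.8, -0.4, -9.6]
opening: -0.1
finger_force: 7.0
```

jog_arm(plan=[[0,0.4,0,0],[0,1.0,0,0],[0,0,-3.0,0],[0,0,-3.5,0],[0,0,-3.5,0],[-2.5,-2.2,-2,0],[-2.5,-2.2,0,0],[-2.5,-2.5,0,0],[-1.5,-1.5,0,0],[0,0,0,0],[0,0,0,0]])

```text
t: 12.3
tool_pos: [547.6, -12.3, 226.6]
orientation: [-2.23, -2.212, -0.0]
ft_force: [0.3, -0.0, -0.2]
opening: -0.1
finger_force: 0.0
```

```bash
python3 - <<'E'
from h import *
s=env.state();w=vision.grab_frame("wrist")[:,:,::-1];print(s["tool_pos"],s["orientation"])
cv2.imwrite("pics/w2.png",w);np.save("w2.npy",np.r_[s["tool_pos"],s["orientation"]])
E
```

```text
[547.63927287 -12.308627   226.56920338] [-2.23012364e+00 -2.21241841e+00 -5.87785723e-05]
```

View pics/w2.png

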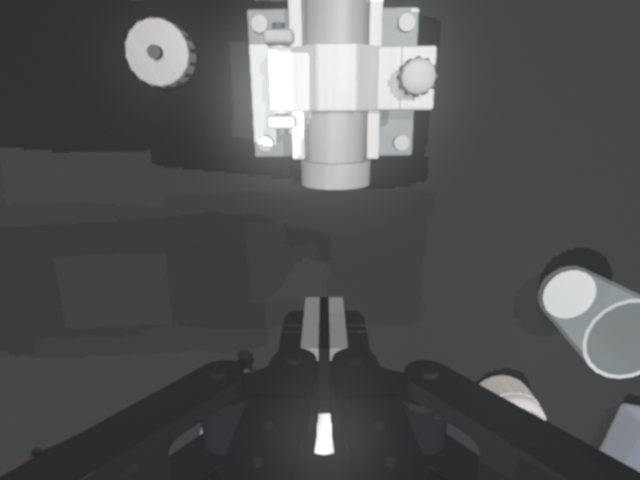

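Clamp is fastened: the strap lies across with the knob (417,75) in its slot. Cell mouth collar spans about (302–371, 160–188). Measuring its axis now.

```bash
python3 - <<'E'
from h import *
np.set_printoptions(precision=2,suppress=True)
v=np.load("w2.npy");s=dict(tool_pos=v[:3],orientation=v[3:]);c=cam("wrist",s)
g=cv2.imread("pics/w2.png",0).astype(float)
for r in (120,150,168,172,176,180,184,188): print(r,g[r,290:386].astype(int).tolist()[::1]) if r in(150,176) else None
def edge(r,a,b):
    d=np.abs(np.diff(g[r,a:b]));i=d.argmax();w=slice(max(0,i-1),i+2);return a+.5+(np.arange(len(d))[w]*d[w]).sum()/d[w].sum()
for r in range(166,184,3):
    l,q=edge(r,294,310),edge(r,362,380)
    print(r,l,q, (onz(c,l,r,85)+onz(c,q,r,85))/2, onz(c,q,r,85)[0]-onz(c,l,r,85)[0])
col=g[178:198,336];print(col)
# bench-side saddle/foot edges for direction
for r in (20,40,125,150): print(r,edge(r,240,262),edge(r,405,425))
E
```

```text
150 [161, 173, 216, 255, 255, 255, 255, 255, 255, 255, 254, 234, 227, 218, 197, 172, 160, 157, 158, 162, 167, 171, 175, 177, 179, 180, 182, 183, 184, 186, 188, 190, 190, 191, 192, 193, 194, 197, 199, 201, 202, 204, 204, 203, 201, 200, 199, 199, 199, 200, 200, 199, 198, 197, 196, 195, 192, 190, 189, 188, 187, 186, 185, 182, 180, 178, 176, 173, 170, 168, 164, 159, 153, 148, 144, 143, 164, 200, 220, 227, 228, 227, 228, 228, 227, 226, 225, 219, 203, 184, 178, 177, 177, 177, 177, 177]
176 [85, 86, 85, 85, 85, 84, 85, 85, 85, 85, 95, 115, 135, 145, 151, 155, 160, 163, 167, 169, 171, 173, 175, 176, 177, 178, 180, 182, 183, 183, 184, 184, 185, 187, 189, 191, 193, 194, 194, 194, 194, 193, 194, 195, 197, 199, 199, 200, 200, 200, 199, 198, 198, 197, 196, 195, 194, 193, 191, 190, 188, 186, 185, 185, 185, 183, 181, 179, 177, 175, 174, 172, 171, 170, 168, 165, 160, 153, 145, 127, 101, 82, 77, 76, 76, 77, 76, 75, 76, 76, 75, 74, 74, 73, 74, 73]
166 300.5425531914894 369.65625 [554.75  25.88  85.  ] 45.60364105400561
169 300.6777777777778 369.531746031746 [554.75  23.91  85.  ] 45.52618933733231
172 300.7391304347826 369.51612903225805 [554.77  21.93  85.  ] 45.569505943193235
175 300.7448979591837 369.53225806451616 [554.77  19.94  85.  ] 45.670986221615635
178 301.35185185185185 369.5 [554.96  17.94  85.  ] 45.34069271868145
181 301.421568627451 369.3688524590164 [554.94  15.93  85.  ] 45.3012949340382
[199. 199. 198. 198. 197. 197. 196. 196. 195. 194. 189. 168. 127.  91.
  85.  84.  84.  83.  83.  83.]
20 246.71621621621622 418.3255813953488
40 248.3732394366197 417.3024691358025
125 252.53 413.2692307692308
150 254.45945945945945 411.6585365853659
```

jog_arm(plan=[[-2.8,0,0,2],[-2.8,0,0,2],[-2.8,0,0,2],[-2.8,0,0,2],[-2.8,0,0,2],[-2.8,0,0,2.9],[-2.8,0,0,0],[-2.8,0,0,0],[-2.8,0,0,0],[-2.8,0,0,0],[0,0,0,0],[0,0,0,0]], jaw=-1)

```text
t: 13.35
tool_pos: [507.4, -288.4, 225.9]
orientation: [-2.464, -1.948, -0.0]
ft_force: [0.0, 0.7, -0.2]
opening: 85.2
finger_force: 0.0
```

```bash
python3 - <<'E'
from h import *
np.set_printoptions(precision=2,suppress=True)
v=np.load("w2.npy");s=dict(tool_pos=v[:3],orientation=v[3:]);c=cam("wrist",s)
a=(onz(c,246.7,20,12)+onz(c,418.3,20,12))/2;b=(onz(c,254.46,150,12)+onz(c,411.66,150,12))/2
print("foot mid",a,b,np.degrees(np.arctan2(*(a-b)[[1,0]])), "width",onz(c,411.66,150,12)[0]-onz(c,254.46,150,12)[0])
s=env.state();w=vision.grab_frame("wrist")[:,:,::-1];print(s["tool_pos"],s["orientation"], np.degrees(np.arctan2(*R.from_rotvec(s["orientation"]).as_matrix()[[1,0],0])))
cv2.imwrite("pics/w3.png",w);np.save("w3.npy",np.r_[s["tool_pos"],s["orientation"]])
# rod: bright low-saturation mask
g=cv2.cvtColor(w,cv2.COLOR_BGR2HSV);m=((g[...,1]<40)&(g[...,2]>170)).astype(np.uint8)
n,l,st,ce=cv2.connectedComponentsWithStats(m)
for i in range(1,n):
    if st[i,4]>800: print(st[i],ce[i])
E
```

```text
foot mid [554.53 125.45  12.  ] [554.76  29.01  12.  ] 90.13644262203893 width 128.98514862730906
[ 507.35 -288.41  225.88] [-2.46 -1.95 -0.  ] 76.6489808608854
[ 549    0   91   97 5838] [602.01  48.77]
[ 210   63   45  183 5055] [233.41 159.45]
[  257    63   132   189 10426] [332.96 177.31]
[ 252   87   50   35 1102] [278.9   99.46]
[ 569  373   71   35 1163] [608.19 391.42]
```

View pics/w3.png

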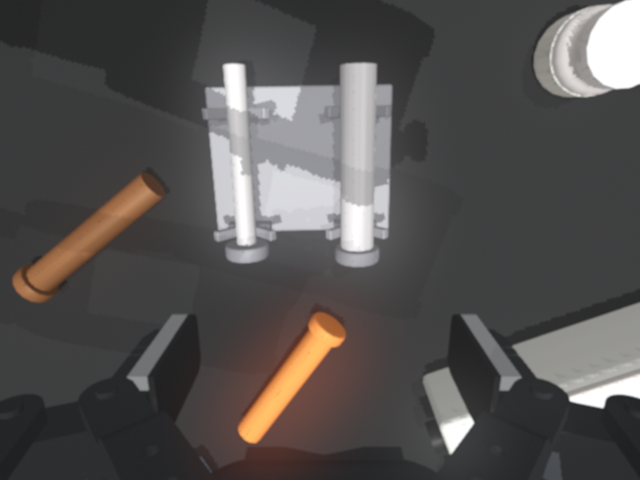

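Thick white rod spans (341–376, 64–240) with its grey head at (357,252), thin one at left (240,160). Measuring its axis from tip and head edges numerically.

```bash
python3 - <<'E'
from h import *
np.set_printoptions(precision=2,suppress=True)
v=np.load("w3.npy");s=dict(tool_pos=v[:3],orientation=v[3:]);c=cam("wrist",s)
g=cv2.GaussianBlur(cv2.imread("pics/w3.png",0),(1,5),0).astype(float)
def edge(r,a,b):
    d=np.abs(np.diff(g[r,a:b]));i=d.argmax();w=slice(max(0,i-1),i+2);return a+.5+(np.arange(len(d))[w]*d[w]).sum()/d[w].sum()
P=[]
for r in (68,72,76,80,130,150,170,210,215,250,254,258):
    l,q=edge(r,330,348),edge(r,368,388)
    A,B=onz(c,l,r,41),onz(c,q,r,41);M=(A+B)/2;W=np.linalg.norm(A-B);print(r,round(l,1),round(q,1),M,round(W,2))
print("tipcol",g[56:72,358].astype(int),"headcol",g[236:272,358].astype(int))
E
```

```text
68 339.5 376.4 [ 553.78 -194.82   41.  ] 26.32
72 339.5 376.4 [ 553.21 -197.42   41.  ] 26.36
76 339.5 376.4 [ 552.65 -200.04   41.  ] 26.43
80 339.5 376.4 [ 552.08 -202.67   41.  ] 26.47
130 333.6 372.5 [ 541.29 -235.94   41.  ] 28.87
150 332.6 371.4 [ 537.45 -250.04   41.  ] 29.18
170 340.7 373.4 [ 538.  -265.6   41. ] 24.92
210 341.9 386.4 [ 536.84 -297.49   41.  ] 34.91
215 340.7 383.7 [ 534.57 -301.1    41.  ] 33.83
250 346.0 378.6 [ 528.66 -329.58   41.  ] 26.3
254 334.7 378.6 [ 523.46 -331.86   41.  ] 35.54
258 335.5 378.4 [ 523.   -335.29   41.  ] 34.83
tipcol [ 57  57  57  58  65  85 119 157 184 197 201 201 201 201 201 201] headcol [254 254 253 253 253 253 253 253 252 249 245 240 235 227 209 179 153 144
 154 168 176 179 179 178 178 177 176 174 171 161 142 115  94  84  81  81]
```

```bash
python3 - <<'E'
from h import *
np.set_printoptions(precision=2,suppress=True)
v=np.load("w3.npy");s=dict(tool_pos=v[:3],orientation=v[3:]);c=cam("wrist",s)
g=cv2.imread("pics/w3.png",0).astype(int)
print(g[76:96,300],g[220:240,300])
u=np.array([.2158,.9764,0]);mid=np.array([538.2,-264.5,41])
for r in (85.5,231): print(r,(onz(c,300,r,8)-mid)@u)
for r in (105,120,215,222,228,236): print("rest z43",r,(onz(c,380,r,43)-mid)@u)
tgt=mid-32*u; T=c[3]; M=R.from_rotvec(s["orientation"]).as_matrix()
print("tool shift to grip", M.T@(tgt+[0,0,-19]-s["tool_pos"]), "heading", np.degrees(np.arctan2(M[1,0],M[0,0])))
E
```

```text
[ 80  81  80  81  82  82  82  82  92 119 148 169 183 188 189 187 179 167
 162 163] [207 207 207 207 207 206 206 205 198 177 138 102  92  92  92  91  91  90
  90  89]
85.5 61.74419744799078
231 -58.419608170490335
rest z43 105 45.96178119963129
rest z43 120 35.46309402054317
rest z43 215 -36.230807592136365
rest z43 222 -41.898686494497426
rest z43 228 -46.802208234079394
rest z43 236 -53.406327714144
tool shift to grip [ -1.68  25.03 203.87] heading 76.6489808608854
```

jog_arm(plan=[[-0.1,2.5,0,-0.9],[0,0,3,0],[0,0,3,0],[0,0,3,0],[0,0,3,0],[0,0,2.5,0],[0,0,2,0],[0,0,0,0],[0,0,0,0]])

```text
t: 14.15
tool_pos: [530.8, -292.8, 60.5]
orientation: [-2.444, -1.97, 0.001]
ft_force: [0.3, 0.6, 0.2]
opening: 85.5
finger_force: 0.0
```

```bash
python3 - <<'E'
from h import *
np.set_printoptions(precision=2,suppress=True)
s=env.state();c=cam("wrist",s);M=R.from_rotvec(s["orientation"]).as_matrix()
w=vision.grab_frame("wrist");cv2.imwrite("pics/w4.png",w[:,:,::-1])
g=cv2.cvtColor(w,cv2.COLOR_RGB2GRAY).astype(float)
print("heading",np.degrees(np.arctan2(M[1,0],M[0,0])),s["tool_pos"])
u=np.array([.2158,.9764,0]);mid=np.array([538.2,-264.5,41])
print("tool shift",M.T@(mid-31*u+[0,0,-21]-s["tool_pos"]))
# expected rod edges vs measured
n=np.array([u[1],-u[0],0])
for k in (60,25,10,-5,-20,-30):
    e=proj(c,mid+k*u);r=int(round(e[1]))
    if not 0<=r<480: print(k,e);continue
    row=g[r,int(e[0])-50:int(e[0])+50];d=np.diff(row);top=np.argsort(-abs(d))[:6]
    print(k,e,"edges",sorted((int(e[0])-50+t+.5,int(d[t])) for t in top))
E
```

```text
heading 77.7242120515221 [ 530.82 -292.82   60.53]
tool shift [-1.8   1.18 40.52]
60 [329.92  66.73] edges [(np.float64(292.5), 18), (np.float64(293.5), 27), (np.float64(294.5), 17), (np.float64(366.5), -20), (np.float64(367.5), -32), (np.float64(368.5), -23)]
25 [329.27 166.57] edges [(np.float64(289.5), -10), (np.float64(290.5), -7), (np.float64(295.5), 7), (np.float64(296.5), 7), (np.float64(300.5), 5), (np.float64(301.5), 5)]
10 [329.01 205.55] edges [(np.float64(288.5), -6), (np.float64(289.5), -9), (np.float64(290.5), -6), (np.float64(296.5), 9), (np.float64(297.5), 7), (np.float64(362.5), -7)]
-5 [328.77 242.49] edges [(np.float64(280.5), 5), (np.float64(292.5), -9), (np.float64(293.5), -7), (np.float64(297.5), 6), (np.float64(298.5), 6), (np.float64(361.5), -6)]
-20 [328.54 277.56] edges [(np.float64(295.5), -8), (np.float64(296.5), -15), (np.float64(297.5), -7), (np.float64(299.5), 5), (np.float64(359.5), -5), (np.float64(360.5), -5)]
-30 [328.39 299.97] edges [(np.float64(279.5), -10), (np.float64(280.5), -22), (np.float64(281.5), -21), (np.float64(331.5), 13), (np.float64(359.5), -13), (np.float64(360.5), -10)]
```

jog_arm(plan=[[-0.2,0.1,0,0.2],[0,0,1.4,0],[0,0,1.4,0],[0,0,1.2,0],[0,0,0,0],[0,0,0,0]])

```text
t: 14.7
tool_pos: [531.4, -296.6, 21.6]
orientation: [-2.451, -1.965, 0.0]
ft_force: [-0.1, 0.5, 0.5]
opening: 85.4
finger_force: 0.0
```

jog_arm(plan=[[0,0,0,0],[0,0,0,0],[0,0,0,0],[0,0,0,0],[0,0,0,0],[0,0,0,0],[0,0,0,0],[0,0,0,0]], jaw=1, grip_force=80)

```text
t: 15.37
tool_pos: [532.1, -296.9, 22.0]
orientation: [2.45, 1.964, 0.001]
ft_force: [2.6, 0.6, 6.1]
opening: 24.5
finger_force: 78.2
```

jog_arm(plan=[[0,0,-0.5,0],[0,0,-1.5,0],[0,0,-2,0],[0,0,-2,0],[0,0,0,0],[0,0,0,0]])

```text
t: 15.87
tool_pos: [531.4, -296.7, 81.9]
orientation: [2.45, 1.964, 0.001]
ft_force: [-0.8, 0.0, -2.1]
opening: 24.4
finger_force: 78.6
```

```bash
cat > rodpose.py <<'E'
from h import *
np.set_printoptions(precision=2,suppress=True)
s=env.state();c=cam("wrist",s);M=R.from_rotvec(s["orientation"]).as_matrix();p=s["tool_pos"]
w=vision.grab_frame("wrist");cv2.imwrite("pics/w_%.0f.png"%(s["t"]*100),w[:,:,::-1])
g=cv2.GaussianBlur(cv2.cvtColor(w,cv2.COLOR_RGB2GRAY),(1,5),0).astype(float)
print("heading",np.degrees(np.arctan2(M[1,0],M[0,0])),p,s["ft_force"],s["opening"])
def edges(r,a,b,sgn=0,th=8):
    d=np.diff(g[r,a:b]);return [(a+i+.5,int(d[i])) for i in range(1,len(d)-1) if abs(d[i])>=th and abs(d[i])>=abs(d[i-1]) and abs(d[i])>abs(d[i+1])]
for r in range(4,300,14): print(r,edges(r,270,390))
E
python3 rodpose.py
```

```text
heading 77.43698282316512 [ 531.39 -296.69   81.86] [-0.76  0.05 -2.09] 24.426612359188592
4 [(273.5, 25), (373.5, -33)]
18 [(273.5, 26), (373.5, -35)]
32 [(273.5, 21), (307.5, 8), (372.5, -31)]
46 [(274.5, 25), (372.5, -33)]
60 [(274.5, 22), (372.5, -33)]
74 [(275.5, -23), (387.5, -25)]
88 [(275.5, -19), (386.5, -26)]
102 [(276.5, 11), (369.5, -11), (375.5, 11), (378.5, -9), (386.5, -20)]
116 [(276.5, 11), (369.5, -13), (375.5, 8), (385.5, -20)]
130 [(384.5, -26)]
144 [(384.5, -27)]
158 [(383.5, -27)]
172 [(272.5, -8), (278.5, 13), (383.5, -27)]
186 [(272.5, -9), (278.5, 11), (367.5, -8), (382.5, -24)]
200 [(271.5, -9), (279.5, 10), (286.5, 8), (382.5, -24)]
214 [(381.5, -25)]
228 [(381.5, -25)]
242 [(273.5, -15), (380.5, -24)]
256 [(280.5, -15), (380.5, -25)]
270 [(281.5, -14), (365.5, -9), (379.5, -21)]
284 [(281.5, -13), (364.5, -12), (370.5, 21), (379.5, -37)]
298 [(282.5, 12), (364.5, -11), (377.5, -17)]
```

jog_arm(plan=[[0,0,-2,-6.4],[0,0,-2,-6.3],[2.8,0.3,0,0],[2.8,0.3,0,0],[2.8,0.3,0,0],[2.8,0.3,0,0],[2.8,0.3,0,0],[2.8,0.3,0,0],[2.8,0.3,0,0],[2.8,0.3,0,0],[2.8,0,0,0],[0,0,0,0]])

```text
t: 16.92
tool_pos: [553.2, -40.5, 119.6]
orientation: [-2.214, -2.224, 0.002]
ft_force: [0.5, 0.1, -2.9]
opening: 24.1
finger_force: 78.8
```

jog_arm(plan=[[0,0,0,0],[0,0,0,0],[0,0,0,0]])

```text
t: 17.17
tool_pos: [554.2, -45.3, 120.6]
orientation: [-2.219, -2.223, 0.002]
ft_force: [-0.2, 0.7, -2.1]
opening: 24.3
finger_force: 78.8
```

```bash
python3 rodpose.py
```

```text
heading 90.10743152452004 [554.19 -45.3  120.59] [-0.17  0.65 -2.08] 24.26297591371681
4 [(272.5, -15), (373.5, 10)]
18 [(372.5, -17), (382.5, 13)]
32 [(273.5, -24), (381.5, 30)]
46 [(273.5, -19), (371.5, -10), (381.5, 30)]
60 [(274.5, -36), (371.5, -8), (380.5, 31)]
74 [(275.5, -35), (370.5, -9), (380.5, 28)]
88 [(275.5, -35), (370.5, -9), (379.5, 32)]
102 [(275.5, -35), (369.5, -8), (379.5, 28)]
116 []
130 [(271.5, 23), (276.5, -9), (384.5, -23)]
144 [(271.5, 31), (277.5, -9), (383.5, -22)]
158 [(278.5, 23), (369.5, -34)]
172 [(278.5, 32), (368.5, -31)]
186 [(278.5, 33), (368.5, -35)]
200 [(279.5, 32), (308.5, 8), (367.5, -31)]
214 [(279.5, 36), (367.5, -34)]
228 [(280.5, 30), (367.5, -35)]
242 [(280.5, 33), (366.5, -31)]
256 [(280.5, 25), (366.5, -34)]
270 [(281.5, 30), (365.5, -27)]
284 [(281.5, 26), (365.5, -28)]
298 [(282.5, 10), (289.5, 10), (364.5, -14), (377.5, -16)]
```

jog_arm(plan=[[-2,0.1,0,0],[-2,0.1,0,0],[-2,0,0,0],[0,0,2,0],[0,0,2,0],[0,0,1.4,0],[0,0,0,0],[0,0,0,0],[0,0,0,0]])

```text
t: 17.97
tool_pos: [557.2, -105.1, 67.9]
orientation: [2.219, 2.223, 0.001]
ft_force: [-0.1, -0.2, -2.2]
opening: 24.5
finger_force: 78.8
```

```bash
cat > avg.py <<'E'
from h import *
np.set_printoptions(precision=2,suppress=True)
L=[]
for i in range(6):
    im=vision.grab_frame("top" if i%2 else "side"); s=env.state(); L.append(np.r_[s["tool_pos"],R.from_rotvec(s["orientation"]).as_matrix()[:,0]*57.3,R.from_rotvec(s["orientation"]).as_matrix()[:2,2]*57.3,s["ft_force"]])
    cv2.imwrite("pics/a_%s.png"%("top" if i%2 else "side"),im[:,:,::-1])
L=np.array(L);print(L.mean(0),L.std(0)[:3],s["t"])
E
python3 avg.py; python3 - <<'E'
import cv2,numpy as np
g=cv2.imread("pics/a_top.png",0).astype(float)
for c in (286,290,304,308,312,316,320,330):
    col=g[222:262,c];d=np.diff(col);print(c,222.5+d.argmax(),222.5+d.argmin(),col.astype(int)[5:36].tolist())
E
```

```text
[ 557.44 -104.69   68.22   -0.13   57.3    -0.02    0.09   -0.02    0.05
    0.16   -1.64] [0.13 0.16 0.14] 18.2667
286 225.5 224.5 [187, 183, 181, 175, 164, 130, 157, 183, 195, 208, 223, 228, 229, 231, 228, 215, 197, 186, 172, 147, 124, 99, 131, 92, 94, 76, 65, 74, 86, 85, 84]
290 231.5 230.5 [198, 199, 197, 182, 120, 155, 171, 186, 196, 194, 173, 187, 187, 156, 153, 141, 126, 120, 114, 107, 100, 88, 74, 62, 71, 72, 72, 79, 83, 82, 82]
304 225.5 235.5 [171, 181, 199, 215, 216, 218, 219, 220, 220, 219, 220, 220, 219, 219, 218, 219, 220, 223, 226, 229, 233, 234, 237, 238, 239, 241, 241, 242, 242, 243, 243]
308 244.5 260.5 [219, 219, 220, 219, 219, 220, 220, 219, 218, 219, 219, 220, 220, 219, 220, 219, 220, 220, 224, 228, 231, 233, 235, 237, 239, 241, 241, 242, 242, 243, 243]
312 247.5 258.5 [219, 220, 219, 219, 219, 219, 219, 220, 220, 220, 220, 220, 220, 220, 218, 216, 211, 206, 196, 180, 172, 192, 187, 204, 201, 201, 212, 221, 225, 223, 221]
316 243.5 256.5 [217, 213, 209, 195, 160, 140, 125, 103, 92, 84, 85, 84, 83, 84, 83, 84, 97, 170, 237, 236, 235, 235, 236, 236, 235, 235, 234, 233, 233, 220, 115]
320 244.5 255.5 [86, 84, 85, 85, 84, 82, 72, 81, 109, 127, 143, 157, 168, 172, 158, 145, 140, 178, 232, 231, 232, 232, 232, 232, 232, 232, 232, 231, 214, 76, 69]
330 245.5 253.5 [164, 151, 135, 119, 96, 76, 86, 89, 86, 67, 52, 53, 88, 117, 139, 130, 121, 103, 133, 204, 206, 208, 208, 209, 209, 210, 189, 80, 76, 77, 83]
```

jog_arm(plan=[[0,0,-2,0],[0,0,-2,0],[0,0,-1.4,0],[2,0,0,0],[2,0,0,0],[2,0,0,0],[0,0,0,0],[0,0,0,0],[0,0,0,0],[0,0,0,0],[0,0,0,0],[0,0,0,0]])

```text
t: 19.27
tool_pos: [556.7, -45.1, 121.3]
orientation: [2.22, 2.223, -0.0]
ft_force: [-0.1, -0.6, -2.4]
opening: 24.8
finger_force: 78.8
```

```bash
python3 avg.py; cat > al.py <<'E'
from h import *
w=vision.grab_frame("wrist");w2=vision.grab_frame("wrist")
g=cv2.GaussianBlur(cv2.cvtColor(w,cv2.COLOR_RGB2GRAY).astype(float)/2+cv2.cvtColor(w2,cv2.COLOR_RGB2GRAY).astype(float)/2,(1,3),0)
cv2.imwrite("pics/al.png",w[:,:,::-1])
def sub(r,a,b,sg):
    d=sg*np.diff(g[r,a:b]);i=d.argmax();k=np.arange(max(0,i-1),min(len(d),i+2));ww=d[k].clip(0);return a+.5+(k*ww).sum()/ww.sum(), int(d[i])
for r in list(range(120,153,3))+[165,180,200,220,240,260]:
    l,q=sub(r,262,300,1),sub(r,355,395,-1);print(r,np.round(l,2),np.round(q,2),round((l[0]+q[0])/2,2),round(q[0]-l[0],1))
E
python3 al.py
```

```text
[556.62 -44.79 121.24  -0.11  57.3    0.    -0.     0.     0.09  -0.31
  -2.07] [0.01 0.13 0.01] 19.5667
120 [264.57  18.  ] [378.23  17.  ] 321.4 113.7
123 [264.5  27. ] [378.28  22.  ] 321.39 113.8
126 [264.6  25. ] [377.7  23. ] 321.15 113.1
129 [264.65  25.  ] [377.68  23.  ] 321.16 113.0
132 [265.31  24.  ] [377.56  22.  ] 321.43 112.2
135 [265.32  25.  ] [377.55  22.  ] 321.44 112.2
138 [265.35  26.  ] [377.43  22.  ] 321.39 112.1
141 [265.39  29.  ] [377.4  21. ] 321.39 112.0
144 [265.41  31.  ] [377.31  21.  ] 321.36 111.9
147 [265.44  33.  ] [377.28  20.  ] 321.36 111.8
150 [265.55  28.  ] [376.59  18.  ] 321.07 111.0
165 [278.38  28.  ] [369.25  31.  ] 323.81 90.9
180 [278.41  34.  ] [368.37  33.  ] 323.39 90.0
200 [279.34  32.  ] [367.71  31.  ] 323.53 88.4
220 [279.63  32.  ] [367.35  36.  ] 323.49 87.7
240 [280.38  33.  ] [366.55  30.  ] 323.47 86.2
260 [281.37  27.  ] [366.21  32.  ] 323.79 84.8
```

jog_arm(plan=[[-2,-0.1,0,0],[-2,0,0,0],[-2,0,0,0],[0,0,2,0],[0,0,2,0],[0,0,1.5,0],[0,0,0,0],[0,0,0,0],[0,0,0,0],[0,0,0,0],[0,0,0,0],[0,0,0,0]])

```text
t: 20.67
tool_pos: [556.4, -104.5, 67.1]
orientation: [2.218, 2.224, 0.001]
ft_force: [0.0, 0.1, -2.4]
opening: 24.4
finger_force: 78.9
```

```bash
python3 avg.py
```

```text
[ 555.99 -104.48   66.66   -0.14   57.3    -0.01    0.03   -0.01    0.05
    0.     -1.99] [0.14 0.01 0.2 ] 20.9667
```

jog_arm(plan=[[0.5,-0.01,0.05,0],[0.5,0,0,0],[0.3,0,0,0],[0.2,0,0,0],[0.2,0,0,0],[0.2,0,0,0],[0,0,0,0],[0,0,0,0],[0,0,0,0]])

```text
t: 21.72
tool_pos: [555.7, -85.5, 65.8]
orientation: [2.219, 2.224, 0.0]
ft_force: [0.3, 0.6, -2.0]
opening: 24.4
finger_force: 78.9
```

Tip should be at about +5 mm into the mouth with no force; advancing in small steps.

jog_arm(plan=[[0.2,0,0,0],[0.2,0,0,0],[0.2,0,0,0],[0.2,0,0,0],[0,0,0,0],[0,0,0,0]])

```text
t: 22.22
tool_pos: [555.6, -77.3, 65.8]
orientation: [2.218, 2.224, -0.0]
ft_force: [-0.6, 0.5, -2.3]
opening: 24.7
finger_force: 78.9
```

jog_arm(plan=[[0.4,0,0,0],[0.4,0,0,0],[0.4,0,0,0],[0.4,0,0,0],[0.4,0,0,0],[0.4,0,0,0],[0,0,0,0],[0,0,0,0]])

```text
t: 22.88
tool_pos: [555.6, -53.2, 65.8]
orientation: [2.218, 2.225, -0.0]
ft_force: [-0.0, 0.7, -2.8]
opening: 24.6
finger_force: 78.9
```

```bash
python3 avg.py; python3 al.py
```

```text
[555.59 -53.56  65.79  -0.14  57.3   -0.     0.    -0.     0.05  -0.07
  -1.77] [0.02 0.11 0.01] 23.1833
120 [290.53   1.  ] [375.38   1.  ] 332.96 84.9
123 [269.59   2.  ] [382.55   1.  ] 326.07 113.0
126 [270.36   1.  ] [380.58   1.  ] 325.47 110.2
129 [270.58   2.  ] [355.5   1. ] 313.04 84.9
132 [270.67   2.  ] [373.5   1. ] 322.09 102.8
135 [270.62   2.  ] [362.25   1.  ] 316.44 91.6
138 [270.4   2. ] [382.53   1.  ] 326.47 112.1
141 [270.38   3.  ] [393.02   3.  ] 331.7 122.6
144 [277.43  19.  ] [369.34  20.  ] 323.38 91.9
147 [277.42  29.  ] [369.37  32.  ] 323.4 91.9
150 [277.46  31.  ] [369.36  37.  ] 323.41 91.9
165 [278.37  28.  ] [368.71  31.  ] 323.54 90.3
180 [278.43  31.  ] [368.38  35.  ] 323.41 89.9
200 [279.32  33.  ] [367.65  32.  ] 323.49 88.3
220 [279.61  34.  ] [367.36  37.  ] 323.49 87.7
240 [280.34  38.  ] [366.57  34.  ] 323.45 86.2
260 [281.32  32.  ] [366.31  34.  ] 323.82 85.0
```

Rod is in the bore (collar hides it from row 142 on), no side force. On towards the plug.

jog_arm(plan=[[0.2,0,0,0],[0.2,0,0,0],[0.2,0,0,0],[0.2,0,0,0],[0.2,0,0,0],[0.2,0,0,0],[0.2,0,0,0],[0.2,0,0,0],[0.2,0,0,0],[0.2,0,0,0],[0.2,0,0,0]])

```text
t: 24.2
tool_pos: [555.5, -31.3, 65.8]
orientation: [2.219, 2.224, 0.0]
ft_force: [0.5, -0.3, -1.2]
opening: 24.0
finger_force: 78.9
```

jog_arm(plan=[[0.2,0,0,0],[0.2,0,0,0],[0.2,0,0,0],[0.2,0,0,0],[0.2,0,0,0],[0.2,0,0,0],[0.2,0,0,0],[0,0,0,0]])

```text
t: 24.87
tool_pos: [555.5, -17.5, 65.8]
orientation: [2.218, 2.224, -0.0]
ft_force: [-0.4, -2.1, -2.8]
opening: 24.1
finger_force: 78.9
```

jog_arm(plan=[[0.2,0,0,0],[0.2,0,0,0],[0.2,0,0,0],[0.2,0,0,0],[0.2,0,0,0],[0.2,0,0,0],[0,0,0,0]])

```text
t: 25.45
tool_pos: [555.4, -5.7, 65.8]
orientation: [2.219, 2.224, -0.001]
ft_force: [0.2, -2.1, -2.0]
opening: 24.0
finger_force: 78.9
```

jog_arm(plan=[[0.2,0,0,0],[0.1,0,0,0],[0,0,0,0],[0,0,0,0]])

```text
t: 25.78
tool_pos: [555.4, -2.4, 65.8]
orientation: [-2.219, -2.224, -0.0]
ft_force: [1.0, -1.9, -1.1]
opening: 24.4
finger_force: 78.9
```

jog_arm(plan=[[0,0,0,0],[0,0,0,0],[0,0,0,0],[0,0,0,0],[0,0,0,0],[0,0,0,0]], jaw=-0.2)

```text
t: 26.28
tool_pos: [555.5, -2.4, 65.8]
orientation: [2.219, 2.224, 0.0]
ft_force: [0.2, 0.2, 0.3]
opening: 51.4
finger_force: 0.0
```

```bash
python3 al.py | tail -8; python3 -c "
from h import *
s=env.state();print(s['opening'],s['tool_pos'],s['ft_force'])"
```

```text
147 [276.66   8.  ] [376.72   7.  ] 326.69 100.1
150 [277.35   6.  ] [376.6   7. ] 326.98 99.3
165 [264.61   1.  ] [390.43   4.  ] 327.52 125.8
180 [265.45   2.  ] [389.47   4.  ] 327.46 124.0
200 [265.55   2.  ] [388.47   4.  ] 327.01 122.9
220 [262.85   3.  ] [387.56   4.  ] 325.21 124.7
240 [262.98   3.  ] [386.52   4.  ] 324.75 123.5
260 [266.45   4.  ] [382.61   4.  ] 324.53 116.2
51.13357567451364 [555.46163563  -2.45778008  65.80696536] [ 0.4362414  -0.35604941 -0.13427861]
```

jog_arm(plan=[[0,0,-2,0],[0,0,-2.5,0],[0,0,-2,0],[-2.5,0,0,0],[-2.5,0,0,0],[-2.8,0,0,0],[0,0,0,0],[0,0,0,0],[0,0,0,0],[0,0,0,0]])

```text
t: 27.22
tool_pos: [555.5, -79.8, 130.7]
orientation: [-2.218, -2.224, 0.0]
ft_force: [-0.2, -0.1, -0.4]
opening: 51.2
finger_force: 0.0
```

jog_arm(plan=[[0,0,0,0],[0,0,0,0],[0,0,0,0],[0,0,0,0]], jaw=1)

```text
t: 27.55
tool_pos: [555.6, -80.1, 130.8]
orientation: [-2.218, -2.225, 0.0]
ft_force: [0.2, 0.2, -0.5]
opening: 2.9
finger_force: 0.0
```

```bash
python3 - <<'E'
from h import *
np.set_printoptions(precision=1,suppress=True)
s=env.state();c=cam("wrist",s);w=vision.grab_frame("wrist");g=cv2.cvtColor(w,cv2.COLOR_RGB2GRAY);cv2.imwrite("pics/h.png",w[:,:,::-1])
print(s["tool_pos"],s["opening"])
print(g[20:320:4,324].tolist())
for y in (14,2,-34,-46): print(y,proj(c,[554.9,y,103])[1],proj(c,[554.9,y,98])[1])
for r in range(60,320,12): print(r, g[r,250:400:6].tolist())
E
```

```text
[555.6 -80.1 130.8] 2.8807683936616546
[225, 225, 226, 225, 224, 222, 221, 218, 148, 209, 233, 237, 237, 238, 238, 237, 237, 237, 237, 237, 237, 237, 237, 237, 237, 237, 236, 236, 236, 236, 236, 236, 236, 235, 235, 235, 235, 235, 235, 199, 162, 180, 179, 177, 175, 171, 159, 72, 71, 69, 67, 71, 82, 82, 81, 80, 79, 72, 72, 72, 71, 70, 71, 71, 71, 70, 74, 77, 78, 77, 78, 78, 78, 78, 78]
14 54.93826546852267 56.434498273054146
2 89.51364372927327 89.97977596976236
-34 184.64038027964693 182.49866305802678
-46 213.77384945717267 210.90003724042515
60 [103, 103, 104, 105, 114, 134, 142, 154, 235, 204, 215, 225, 234, 229, 229, 207, 195, 200, 135, 125, 117, 94, 87, 85, 82]
72 [103, 104, 101, 103, 104, 107, 107, 121, 245, 220, 227, 232, 238, 233, 235, 221, 216, 199, 97, 91, 89, 89, 86, 83, 81]
84 [98, 101, 98, 99, 101, 104, 105, 115, 244, 220, 227, 232, 238, 233, 234, 221, 215, 198, 95, 91, 87, 86, 84, 80, 78]
96 [95, 97, 94, 96, 99, 101, 104, 109, 244, 220, 227, 232, 238, 233, 233, 220, 215, 197, 95, 93, 90, 86, 82, 78, 74]
108 [92, 93, 96, 98, 101, 98, 102, 106, 198, 219, 228, 232, 239, 233
[... 1233 characters left out ...]
 80, 80, 80, 81, 79, 80, 79, 79, 79, 79, 78, 77, 77, 77, 77]
252 [71, 73, 70, 70, 71, 71, 71, 72, 71, 72, 71, 72, 72, 72, 72, 72, 75, 76, 78, 77, 77, 77, 77, 77, 77]
264 [69, 75, 71, 70, 70, 71, 71, 71, 70, 71, 71, 71, 71, 71, 72, 71, 70, 71, 78, 77, 77, 77, 77, 76, 77]
276 [72, 75, 74, 74, 75, 75, 76, 76, 74, 71, 71, 70, 71, 71, 71, 71, 70, 71, 76, 76, 76, 76, 77, 76, 76]
288 [70, 74, 75, 74, 75, 75, 74, 75, 76, 74, 71, 72, 77, 76, 76, 77, 72, 74, 77, 77, 76, 77, 77, 76, 76]
300 [74, 75, 74, 74, 75, 75, 75, 75, 75, 140, 140, 73, 77, 63, 143, 146, 139, 78, 77, 78, 78, 77, 76, 77, 76]
312 [74, 75, 75, 75, 75, 75, 57, 55, 76, 140, 140, 60, 78, 64, 131, 145, 146, 58, 58, 72, 77, 77, 77, 77, 76]
```

Head seen at rows 178–207 (head end y≈-43, gap to cell ≈46 mm), aligned with the mouth. Lowering closed fingers behind it and pushing.

jog_arm(plan=[[0,0,2,0],[0,0,2,0],[0,0,1.6,0],[0,-0.05,0,0],[0,0,0,0],[0,0,0,0]])

```text
t: 28.1
tool_pos: [555.6, -80.5, 75.5]
orientation: [2.218, 2.224, 0.001]
ft_force: [0.4, 0.1, 0.4]
opening: -0.0
finger_force: 0.0
```

jog_arm(plan=[[0.6,0,0,0],[0.5,0,0,0],[0.4,0,0,0],[0.3,0,0,0],[0.2,0,0,0],[0.2,0,0,0],[0.2,0,0,0],[0.2,0,0,0],[0.2,0,0,0],[0.2,0,0,0],[0.2,0,0,0]])

```text
t: 29.02
tool_pos: [555.2, -50.0, 74.9]
orientation: [2.216, 2.224, -0.002]
ft_force: [-0.4, -11.2, 1.9]
opening: -0.1
finger_force: 5.6
```

jog_arm(plan=[[0.2,0,0,0],[0.2,0,0,0],[0.2,0,0,0],[0.2,0,0,0],[0.2,0,0,0],[0.2,0,0,0],[0.2,0,0,0],[0.2,0,0,0],[0.2,0,0,0],[0.2,0,0,0]])

```text
t: 29.85
tool_pos: [555.1, -29.7, 74.9]
orientation: [2.217, 2.224, -0.002]
ft_force: [-0.7, -8.5, 1.7]
opening: 0.2
finger_force: 4.2
```

jog_arm(plan=[[0.2,0,0,0],[0.2,0,0,0],[0.2,0,0,0],[0.2,0,0,0],[0.2,0,0,0],[0,0,0,0]])

```text
t: 30.35
tool_pos: [555.0, -18.7, 74.9]
orientation: [2.218, 2.224, -0.0]
ft_force: [-0.5, -2.4, 2.6]
opening: -0.1
finger_force: 1.6
```

jog_arm(plan=[[0.1,0,0,0],[0.1,0,0,0],[0.1,0,0,0],[0.1,0,0,0],[0.1,0,0,0],[0.1,0,0,0],[0.1,0,0,0],[0,0,0,0]])

```text
t: 31.02
tool_pos: [555.0, -11.2, 74.8]
orientation: [-2.219, -2.224, -0.0]
ft_force: [-1.3, -2.5, 2.1]
opening: -0.2
finger_force: 1.3
```

jog_arm(plan=[[0.1,0,0,0],[0.1,0,0,0],[0,0,0,0]])

```text
t: 31.27
tool_pos: [555.0, -9.3, 74.7]
orientation: [-2.219, -2.224, -0.0]
ft_force: [-0.6, -2.0, 1.4]
opening: -0.2
finger_force: 1.1
```

jog_arm(plan=[[0.1,0,0,0],[0.1,0,0,0],[0,0,0,0]])

```text
t: 31.52
tool_pos: [554.9, -8.6, 74.8]
orientation: [2.217, 2.224, -0.002]
ft_force: [-0.8, -12.2, 2.7]
opening: 0.3
finger_force: 5.7
```

jog_arm(plan=[[0.1,0,0,0],[0,0,0,0]])

```text
t: 31.68
tool_pos: [555.0, -8.5, 74.8]
orientation: [2.216, 2.224, -0.003]
ft_force: [-0.7, -17.8, 1.5]
opening: -0.1
finger_force: 8.7
```

Head is home against the cell (expected stop, force rises). Backing off and checking the plug.

jog_arm(plan=[[-0.5,0,0,0],[-1.5,0,0,0],[-2,0,0,0],[-2,0,-1,0],[-2,0,-3,0],[-2,-2,-3,0],[-2,-3,-3,0],[-2,-3,0,0],[-2,-3,0,0],[-2,-3,0,0],[-2,-3,0,0],[0,0,0,0]])

```text
t: 32.68
tool_pos: [383.9, -205.7, 170.9]
orientation: [-2.219, -2.22, 0.002]
ft_force: [-0.2, 1.2, 0.2]
opening: -0.3
finger_force: 0.0
```

```bash
python3 - <<'E'
from h import *
np.set_printoptions(precision=1,suppress=True)
print(env.state()["tool_pos"])
A={n:cv2.imread(f"pics/{n}0.png") for n in("top","side")}
B={n:vision.grab_frame(n)[:,:,::-1].copy() for n in("top","side")}
for n in A:
    cv2.imwrite(f"pics/{n}1.png",B[n]);c=cam(n)
    d=cv2.absdiff(A[n],B[n]).max(2);m=cv2.morphologyEx((d>35).astype(np.uint8),cv2.MORPH_OPEN,np.ones((3,3)))
    k,l,st,ce=cv2.connectedComponentsWithStats(m)
    print(n);[print(st[i],ce[i]) for i in range(1,k) if st[i,4]>25]
c=cam("top");print("tray px",[proj(c,[554.5+a,y,4]) for a,y in((61,140),(-56,140),(0,205))])
for y,z,t in ((14,103,"mouth"),(2,103,"head end"),(-10,98,"bg")): print(t,proj(c,[555,y,z]))
g=B["top"][:,:,::-1].mean(2);print(g[200:276:6,184:252:2].astype(int))
print("axis row",g[240,270:312].astype(int))
E
```

```text
[ 383.9 -205.7  170.9]
top
[257 195  17  42 376] [265.1 218.7]
[294 233   4  15  59] [295.5 239.9]
[379 239  63  25 602] [410.9 251.8]
[228 243   6   7  29] [231.  246.5]
[256 242  16   9 109] [262.5 246.2]
[254 257  18   6  57] [262.2 258.5]
[253 262  14   8  65] [259.3 265.5]
[  186   267   311   213 24821] [396.1 397.5]
[542 377  17  26 330] [550.2 389.1]
[296 419   7   4  27] [298.9 420.6]
side
[ 396    0  153   89 5363] [471.5  42. ]
[  488     0   152   340 33958] [570.4 164.5]
[ 404   97   40   35 1080] [423.3 113.9]
[414 135  13   4  40] [419.9 136.7]
[475 138  18   9 117] [483.4 142.1]
[396 160  32  15 262] [411.3 166.8]
[341 176  30  43 457] [355.  195.9]
[380 225   7   9  38] [383.1 229. ]
[324 253  17  31 243] [333.1 270.2]
[286 260  14  13 105] [292.6 265.5]
[266 262  27  22 204] [280.7 272.3]
[301 264   8  11  57] [304.3 268.7]
[313 269   7  11  51] [315.8 273.9]
[545 285  10   7  40] [549.5 288.1]
[294 295   8   5  29] [297.5 297. ]
[319 297  14  16 156] [325.6 304.4]
[492 297  17  42 432] [499.4 317.8]
[292 322   5   7  29] [294.  325.1]
[288 329  13   7  73] [293.8 3
[... 1566 characters left out ...]
 161 170 169 171 165 175 171
  166 170 166 166 179 173 171 175 169 171 198 171  61  20 121 106]
 [ 28  28  59 174  97 139 158 166 168 167 168 169 172 174 168 164 166 165
  173 168 163 168 175 172 169 163 166 164 221 179  55  37 192 192]
 [ 29  28 163 239 231 229 222 222 223 223 224 229 229 231 230 229 230 230
  226 224 222 222 220 219 221 215 196 187 236 158  53  56 234 244]
 [ 28  28  29  27  29  29  29  28  28  28  27  29  27  28  29  29  27  28
   27  28  29  29  29  29  27  28  30  27  28  30  28  28  28  29]]
axis row [244 228 222 237 242 242 243 243 243 243 243 243 244 244 243 231 231 236
 238 241 243 243 178 152 181 191 195 127  46  26  26  26  25  24  27  27
  30  28  27  28  28  28]
```

```bash
python3 - <<'E'
from h import *
np.set_printoptions(precision=1,suppress=True)
c,s=cam("top"),cam("side")
p=onz(c,228.5,246,17);print(p,proj(s,p));print(tri((c,228.5,246),(s,293.8,328.5)))
g=cv2.imread("pics/side1.png",0);u,v=proj(s,p).astype(int);print(g[v-12:v+14:2,u-14:u+16:2])
E
```

```text
[548.8 178.3  17. ] [297.1 327.8]
(array([552.8, 179.8,  12.7]), [np.float64(1.3927965604501704), np.float64(1.4916159176289174)])
[[163 114 142 171 146 151 152 152 154 149 148 179 219 255 255]
 [194 202 160 103 138 149 153 150 154 153 152 153 149 140 165]
 [182 198 117 109 110 114 119 116 126 129 173 154 154 151 154]
 [191 189 198 211 103 162 133 107 116 107 103 135 131 164 154]
 [204 183 190 178  20  11  50 107 143 103 106 138 182 184 166]
 [186 179 190 119 211 247 235 205   6 188 202 197 187 195 211]
 [194 189 199  78  71  89 138 210 161 145 199 186 191 197 201]
 [185 186 172 133 182 242 208  32  82 174 200 188 191 190 185]
 [181 187 185  95  91  87 104 156  54 173 196 190 193 194 188]
 [188 185 183 102  99  98  98 103  89 193 201 189 187 180 187]
 [183 188 184  97 103 104 101  73 109 194 188 192 192 190 192]
 [186 200 182 184 181 198 178 204 198 194 186 194 191 183 177]
 [192 185 182 194 203 186 195 194 179 192 178 193 185 189 200]]
```

Both views put the plug in the tray, lying at height ≈13 mm as it should. Handing in.

```bash
python3 -c "
from bench import env
print(env.hand_in())"
```

```text
the job is handed in; nothing more can be done
None
```

The job is handed in at about 33 s, with no verdict returned: the clamp is fastened, the thicker rod is home against the cell (about 18 N at the last push), the plug is in the tray in both camera views, and no bystander showed movement in the top and side views.

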